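# Release a charged battery pack and rack it

### The arm

A 6-joint arm with a two-finger parallel gripper is mounted at the origin on the work surface. World frame = base frame: x ahead of the robot, y to its left, z up, the work surface at z = 0. Lengths are in mm, angles in rad, forces in N, time in s.
With the tool pointing down it reaches from about 275 to 975 mm from the base axis. Payload 8.4 kg.
Tool frame: the origin (TCP) lies midway between the tips of the shut fingers; the grasp point (between the pads) lies 19 mm behind it; z points along the fingers, y is the line along which they close (so a half turn about z gives the same grasp; the last joint's range is limited). The gripper opens to 92 mm and grips with 3 to 60 N. Pads are 20 mm wide; open, the fingers measure 128 mm over their backs; the gripper's body (75 mm by 189 mm) begins 69 mm behind the grasp point.
Start: joints at [-0.002, 0.353, 1.633, -0, 1.155, -0.002], TCP at [625.002, -0, 214.583] pointing down, gripper open.
Joint ranges: [-2.63, 2.63], [-0.92, 2.1], [0.06, 2.66], [-1.3, 4.44], [0, 2.69], [-3.02, 3.02]. Speed limits (rad/s): [2.22, 2.22, 2.79, 3.14, 3.14, 3.14].

### API

Orientations are given as a 3x3 rotation matrix whose columns are the frame's x, y, z axes.
In Python, from bench import env gives the robot as it stands.
- The arm moves only by the shell command python3 -m jog 'ROWS'. ROWS is JSON, a list of rows, each a list of 3 entries, a list of its own where there are three numbers: the closure, from -1 (fully open) to 1 (shut), then the shift along the tool's x, y, z in m, then the turn, a rotation vector about the tool's x, y, z in rad. In form: [[hand, [tx, ty, tz], [wx, wy, wz]], ...]. A call has 1 to 8 rows; each row is the pose to reach, as a shift and turn from the pose commanded when the call began, along the tool's axes at that moment; what a row does not reach only later rows make up. A row lasts 1/8 s, in which the tool goes at most 62.5 mm and 10.7 degrees, less where a joint would pass 70% of its speed; a pose out of reach is approached as far as the arm can. A call with a gripper value outside its range is refused whole. The fingers move at their own pace and stop on an object; the grip force is fixed at half the most. Time passes only in rows, so rows that repeat a pose let the fingers close. It gives the time, the measured TCP pose, the force, the opening and the grip force at its end, in the units of the state.
- env.state(): the state, without advancing time (a new reading comes with each control period).
- env.grab_frame(name): name is "scene" or "side" or "wrist"; returns (picture, depth): 480x640x3 uint8, blue, green, red; 480x640 float32, mm along the optical axis (not along the pixel's ray), 0 where there is no reading.
- env.calibration(name): a dict with "K" (3x3 intrinsics, pixels), "extrinsics" (4x4, takes a point from camera to world coordinates). Camera axes: x right, y up, looking along -z (the intrinsics and any distortion apply to the point x, -y, -z); pixel columns grow to the right and rows downward; lengths in mm; the calibration is good to about 2 mm. A picture is of the moment at which its call begins: read the wrist's pose just before it. calibration takes no time and is no camera call; for the wrist camera it gives the pose at the moment of the call.
- env.finish_job(): hands the job in; it is judged then, once.
The state is a dict: "time": time; "qpos": joint angles; "joint_vel": joint speeds; "joint_efforts": joint torques, N m; "tcp_pos": TCP position; "tool_rot": TCP orientation; "contact_force": force on the tool from outside, world axes, zero at the start; "moment": the same for the moment, N m; "opening": opening from 0.0 (shut) to 1.0 (fully open); "finger_force": force on a finger pad.
Only numpy, scipy, OpenCV 4.12 (cv2) and the standard library are available. Lean on these libraries where they do the work, as an engineer would, in place of code of your own. Each camera call takes 0.05 s, during which the arm holds its last target. There are 200 camera calls.

### The job

The battery pack in the charging dock is charged: press it down to trip its push-push latch, let it spring up, then draw it straight up out of the dock by its broad faces and stand it upright on the blue mat. Let go of it there, take it again by its two narrow edges, and stand it upright, squared up with its neighbours, in the vacant place of the aluminium rack. Set it down gently both times, and leave the other packs and the things on the bench where they are.

Things in the scene. Friction and masses are not known exactly. Their poses are not given: they have to be found in the camera images.
- pack: The battery pack in the dock: upright orange block, black top band, white label; 36 mm thick (x), 62 mm wide (y), 110 mm tall (z up), about 0.3 kg. Origin: centre of its underside. Broad faces look along +-x, narrow edges along +-y; each edge has a latch notch 14 to 30 mm above the underside. Latched, its underside is 24 mm above the bench, its top 49 mm above the dock's rim.
- pack_top (a point): Centre of the pack's top face, where to press. The latch trips once the pack has been pushed 10.5 to 13 mm deeper (a spring resists with 6 to 12 N, so a lighter force stop ends short; hard stop at 16 mm). Let up, and it springs to about 14 mm above its latched height and stands loose in the bay, 1.5 mm clear of the walls all round.
- dock: Grey fixed charging dock, 84 mm (x) by 128 mm (y), rim 85 mm above the bench. Origin: centre of its underside; the pack stands in it with the same axes. Beside each narrow edge of the pack, 10 mm off it, a black cheek (46 mm in x, 17 mm thick) rises to 128 mm above the bench, so fingers have room only at the broad faces.
- dock_mouth (a point): Centre of the open mouth of the dock's bay, level with the rim (85 mm above the bench). The bay is 77 mm deep; lift the pack's underside above 128 mm to pass over the cheeks.
- latch (a joint): Latch inside the dock, out of sight: 0 = holding the pack down, 0.0045 m and more = tripped (opens to about 0.006 m), stays where it is.
- mat: Blue square mat fixed to the bench, 130 by 130 by 4 mm thick. Origin at the centre of its underside, z up, so its top is 4 mm above it.
- rack: Fixed aluminium rack for three packs in a row along its x: base 176 mm (x) by 80 mm (y), floor 8 mm above the bench, an end panel 6 mm thick and 112 mm high at each end, open at both long sides. Places at x = -49, 0 and 49 mm. Origin at the centre of its underside.
- vacant: The empty place of the rack, a thin green patch (34 by 60 mm) on its floor. Origin: centre of the place, on the rack floor (8 mm above the bench). A pack stored here has its x along this x, either way round. Along x there are 13 mm free to the neighbour or end panel on each side (too little for fingers); along y it is open.
- pack_b: A pack of the same shape standing in the rack (origin at centre of underside). Leave alone.
- pack_c: Another pack of the same shape standing in the rack (origin at centre of underside). Leave alone.
- screwdriver: Red screwdriver, 170 mm long, lying on the bench beyond the mat. Bystander.
- tape_roll: Yellow roll, 90 mm across, 24 mm high, lying flat on the bench beyond the mat. Bystander.
- mug: Blue mug, 80 mm across, 95 mm high, handle to its +y, on the bench at the left. Bystander.
- multimeter: Yellow multimeter, 150 by 75 by 36 mm, lying on the bench at the right. Bystander.
- parts_bin: Open blue parts bin, 140 by 100 by 60 mm, at the far side of the bench. Bystander.
Mind the look-alikes: they are no part of the job. Several things have the shape of the mat; the one meant has the colours described above.

How it is judged:
By the outcome, as a careful person would: the job done as asked, in the order asked, and still so for the second after the job is handed in, with the robot touching nothing.
It also fails if it takes over 67 s, if anything falls off the work surface, if the arm or the gripper's body presses on something with over 40 N, if the wrist force passes 120 N, or if a joint passes its speed limit or range.

## Working session

There is one attempt and no reset: what is moved stays moved. The work goes in short steps, Python scripts to look and compute and a shell command to move; the robot and the scene stay as the last step left them, time stands still between calls to the robot, and variables do not carry over. Pictures are saved under pics/ and viewed, at most 10 in all, crops included, and the job is handed in when it is done.

```bash
mkdir -p pics; cat > h.py <<'E'
import numpy as np,cv2
from bench import env
def grab(n,f):
    c=env.calibration(n); p,d=env.grab_frame(n); cv2.imwrite(f'pics/{f}.png',p); np.savez(f'{f}.npz',d=d,K=c['K'],E=c['extrinsics'],p=p); return p,d
def cloud(f):
    z=np.load(f+'.npz'); d=z['d'];K=z['K'];E=z['E']
    v,u=np.mgrid[:480,:640]
    P=np.stack([(u-K[0,2])/K[0,0]*d,-(v-K[1,2])/K[1,1]*d,-d],-1)
    W=P@E[:3,:3].T+E[:3,3]; W[d==0]=np.nan
    return W,z['p']
E
python3 - <<'E'
from h import *
for n in('scene','side'): grab(n,n+'0')
c=env.calibration('scene');print({k:v for k,v in c.items()})
print(env.state())
E
```

```text
{'K': array([[452.81464025,   0.        , 316.46727297],
       [  0.        , 452.81464025, 238.98249897],
       [  0.        ,   0.        ,   1.        ]]), 'extrinsics': array([[ 5.46333801e-01, -4.74023979e-01,  6.90522009e-01,
         1.24998424e+03],
       [ 8.37217789e-01,  2.85247317e-01, -4.66583692e-01,
        -4.73726815e+02],
       [ 2.42023080e-02,  8.33027752e-01,  5.52701559e-01,
         6.57622690e+02],
       [ 0.00000000e+00,  0.00000000e+00,  0.00000000e+00,
         1.00000000e+00]])}
{'time': 0.1, 'qpos': array([-2.40610462e-03,  3.53572320e-01,  1.63405147e+00, -1.58955406e-05,
        1.15519663e+00, -2.44603734e-03]), 'joint_vel': array([ 0.00057178,  0.00018544, -0.00044856,  0.00052877,  0.00037909,
       -0.00067573]), 'joint_efforts': array([-8.71753400e-04, -5.94903338e+01, -3.34933627e+01,  6.98069832e-02,
        1.83198228e-02, -2.35421521e-05]), 'tcp_pos': array([ 6.24558555e+02, -7.97831660e-03,  2.13946416e+02]), 'tool_rot': array([[-4.63663689e-05,  9.99999245e-01, -1.22779917e-03],
       [ 9.99999999e-01,  4.63521758e-05, -1.15882457e-05],
       [-1.15313258e-05, -1.22779971e-03, -9.99999246e-01]]), 'contact_force': array([ 0.06007747, -0.45515582,  0.61111982]), 'moment': array([ 0.03663047,  0.00330747, -0.02571132]), 'finger_force': 0.0, 'opening': 0.998193628022037}
```

View pics/scene0.png

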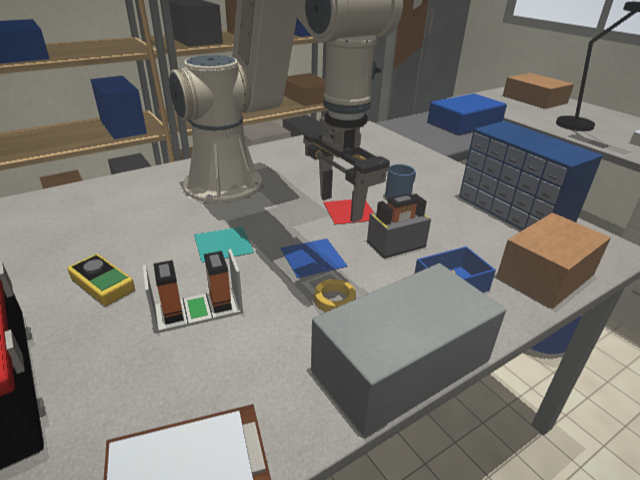

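View pics/side0.png

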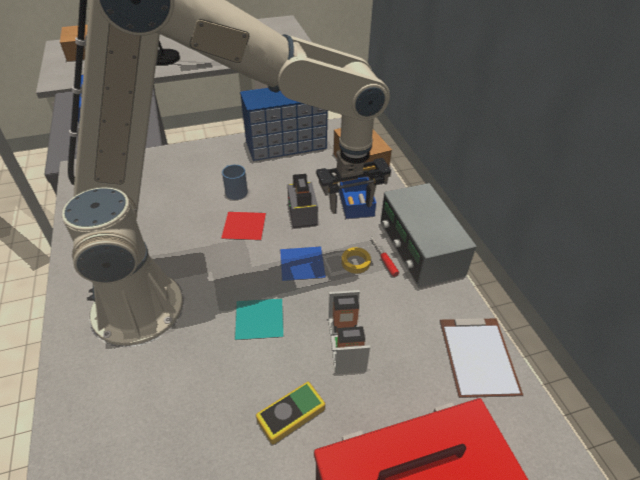

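The scene picture shows three mat look-alikes: teal (225,243), red (348,211) and blue (313,258). The mat meant is the blue one, at (302,263) in the side view. There are three packs: one in the grey dock at (405,210), side (301,185), and two in the rack at (168,290) and (217,280). The pack meant is the docked one. The vacant green patch is at (198,307).

```bash
python3 - <<'E'
from h import *
def rect(P):
    r=cv2.minAreaRect(P[:,:2].astype(np.float32)); return np.round(r[0],1),np.round(r[1],1),round(r[2],2)
for s in('scene0','side0'):
    W,p=cloud(s); hsv=cv2.cvtColor(p,cv2.COLOR_BGR2HSV).astype(int);h,S,V=hsv[...,0],hsv[...,1],hsv[...,2]
    x,y,z=np.moveaxis(W,-1,0)
    b=(h>102)&(h<120)&(S>120)&(z<12)&(z>-6)
    box=np.zeros_like(b); 
    if s=='scene0': box[235:285,270:355]=1
    else: box[240:285,270:330]=1
    m=b&box; print(s,'mat',m.sum(),rect(W[m]),np.median(z[m]))
    g=(h>50)&(h<75)&(S>120)&(z>0)&(z<16)
    box=np.zeros_like(b)
    if s=='scene0': box[290:325,180:215]=1
    else: box[290:370,325:375]=1
    m=g&box; print('green',m.sum(), (rect(W[m]),np.median(z[m])) if m.sum()>3 else '')
    # dock region heights
    box=np.zeros_like(b)
    if s=='scene0': box[180:260,360:435]=1
    else: box[165:230,280:325]=1
    for lo,hi in((80,90),(124,130.5),(130.7,137)):
        m=box&(z>lo)&(z<hi); print('dock',lo,m.sum(),rect(W[m]) if m.sum()>3 else '',W[m].mean(0).round(1))
    box=np.zeros_like(b)
    if s=='scene0': box[240:335,140:250]=1
    else: box[285:378,322:375]=1
    for lo,hi in((108.5,113),(115,122)):
        m=(box&(z>lo)&(z<hi)).astype(np.uint8); n,L,st,_=cv2.connectedComponentsWithStats(m)
        for i in range(1,n):
            if st[i,4]>25: print('rack',lo,st[i],rect(W[L==i]),W[L==i].mean(0).round(1))
p=cv2.imread('pics/scene0.png');q=cv2.imread('pics/side0.png')
a=cv2.resize(p[180:260,350:450],(500,400),interpolation=2);b=cv2.resize(q[165:235,270:340],(400,400),interpolation=2)[:,50:350]
cv2.imwrite('pics/crop0.png',np.hstack([a,b]))
E
```

```text
scene0 mat 1194 (array([493.7,  27.6]), array([127.8, 128.9]), 78.49) 3.9328170260910724
green 267 ((array([ 526.6, -281.7]), array([31.1, 56.9]), 77.22), np.float64(8.730799737999405))
dock 80 488 (array([554.5, 245.6]), array([130.1,  85.8]), 81.87) [574.8 232.2  84.9]
dock 124 216 (array([554.6, 245.5]), array([116.8,  45.4]), 83.0) [558.9 239.  127.3]
dock 130.7 219 (array([553.9, 246. ]), array([65.2, 41. ]), 81.32) [555.4 244.3 134.4]
rack 108.5 [228 249  12  24  74] (array([ 542.2, -198.3]), array([ 6.2, 81.5]), 77.87) [ 545.6 -199.1  111.4]
rack 108.5 [143 265   6  25  82] (array([ 508.6, -364.6]), array([ 6.2, 79.3]), 77.75) [ 508.5 -364.5  111.5]
rack 108.5 [209 269  19   6  36] (array([ 565.4, -240.6]), array([35.1,  5.7]), 74.2) [ 565.3 -240.   110.8]
rack 108.5 [157 280  20   6  42] (array([ 544.4, -335.3]), array([35. ,  5.4]), 78.33) [ 544.2 -336.2  111.1]
rack 115 [204 250  24  23 376] (array([ 535.3, -233.4]), array([37. , 66.4]), 77.8) [ 537.8 -234.3  118.1]
rack 115 [153 259  24  24 412] (array([ 515. , -329.3]), array([37. , 65.9]), 77.85) [ 517.4 -329.8  118.1]
side0 mat 805 (array([485.9,  24.8]), array([133.9, 125.3]), 78.77) 1.3026143914082695
green 2 
dock 80 294 (array([550.1, 238.8]), array([131.8,  84.2]), 82.14) [543.6 229.4  83.4]
dock 124 116 (array([549.8, 238.8]), array([118.7,  44.8]), 82.41) [548.9 233.8 127.3]
dock 130.7 93 (array([548.8, 231.4]), array([79.9, 36.5]), 82.48) [550.1 236.4 133. ]
rack 108.5 [337 346  33   5  75] (array([ 502.2, -369.6]), array([ 9.7, 76.7]), 77.34) [ 499.9 -368.8  110.2]
rack 115 [334 295  26  14 204] (array([ 531.9, -238.9]), array([39.1, 61.7]), 76.79) [ 532.  -239.   116.9]
rack 115 [338 326  28  16 247] (array([ 511.1, -334.5]), array([38.6, 62.4]), 78.1) [ 511.5 -334.2  117.1]
```

View pics/crop0.png

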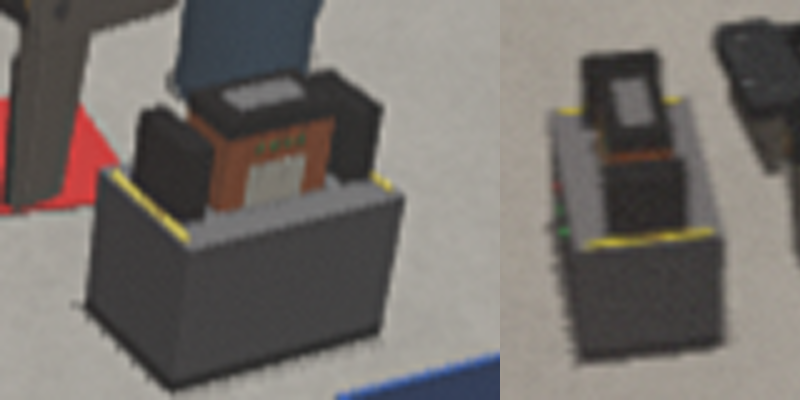

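The crop confirms the docked pack: black top at about (250,100), label, and cheeks at the sides. It is at about (552,242) with its x axis at about -8°. The two cameras differ by about 6 mm, so I'll go above it and refine with the wrist camera.

```bash
python3 -m jog '[[1,[0.06,-0.018,-0.06],[0,0,0.07]],[1,[0.12,-0.036,-0.09],[0,0,0.14]],[1,[0.18,-0.054,-0.11],[0,0,0.14]],[1,[0.242,-0.073,-0.115],[0,0,0.14]],[1,[0.242,-0.073,-0.115],[0,0,0.14]],[1,[0.242,-0.073,-0.115],[0,0,0.14]],[1,[0.242,-0.073,-0.115],[0,0,0.14]]]'
python3 - <<'E'
from h import *
grab('wrist','w1'); s=env.state();print(s['tcp_pos'],s['tool_rot'],env.calibration('wrist')['extrinsics'])
W,p=cloud('w1');x,y,z=np.moveaxis(W,-1,0)
for lo,hi in((80,90),(123,130.5),(130.7,139)):
    m=(abs(x-552)<110)&(abs(y-242)<110)&(z>lo)&(z<hi)
    if m.sum()>5: print(lo,m.sum(),cv2.minAreaRect(W[m][:,:2].astype(np.float32)),W[m].mean(0))
E
```

```text
time: 0.98
tcp_pos: [552.0, 241.4, 329.1]
tool_rot: [[0.139, 0.99, -0.001], [0.99, -0.139, -0.001], [-0.001, -0.001, -1.0]]
contact_force: [0.2, -0.9, -0.2]
opening: 0.262
finger_force: 0.0
[552.13033191 240.94138486 329.03548331] [[ 1.40184413e-01  9.90125188e-01 -6.64418894e-04]
 [ 9.90125004e-01 -1.40184933e-01 -8.12732154e-04]
 [-8.97848095e-04 -5.43925380e-04 -9.99999449e-01]] [[ 9.90035387e-01  1.36871950e-01  3.31059110e-02  5.60792289e+02]
 [-1.40818557e-01  9.61856317e-01  2.34526245e-01  3.05705143e+02]
 [ 2.56934840e-04 -2.36851209e-01  9.71545902e-01  4.99482821e+02]
 [ 0.00000000e+00  0.00000000e+00  0.00000000e+00  1.00000000e+00]]
80 5525 ((549.5966186523438, 244.62823486328125), (127.77717590332031, 84.40685272216797), 82.16211700439453) [550.77725898 251.9277874   85.46541289]
123 1873 ((549.6029663085938, 244.99050903320312), (114.95635986328125, 45.52787399291992), 82.55182647705078) [550.20485445 249.1878848  127.92267353]
130.7 2849 ((550.4348754882812, 250.84332275390625), (75.26748657226562, 37.101837158203125), 82.54571533203125) [549.89786223 245.82505324 134.99330424]
```

View pics/w1.png

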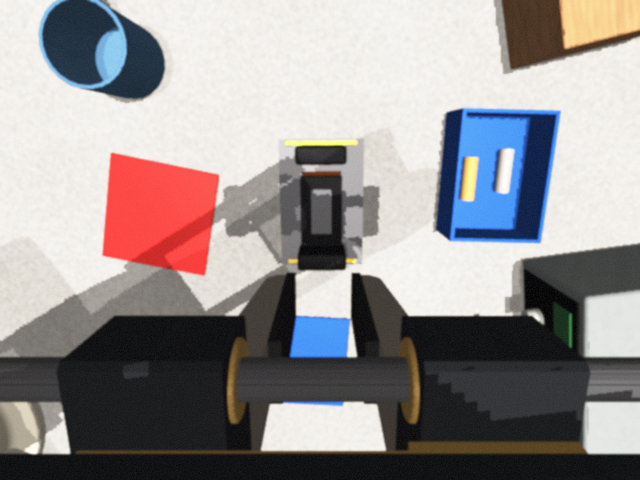

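The pack is below the fingers at (322,203), with dock centre about (549.6,244.9) and x axis -7.6°. I'll come down to just above the top with the fingers shut.

```bash
python3 -m jog '[[1,[0.0033,-0.003,0.06],[0,0,-0.008]],[1,[0.0033,-0.003,0.12],[0,0,-0.008]],[1,[0.0033,-0.003,0.17],[0,0,-0.008]],[1,[0.0033,-0.003,0.185],[0,0,-0.008]],[1,[0.0033,-0.003,0.185],[0,0,-0.008]],[1,[0.0033,-0.003,0.185],[0,0,-0.008]]]'
python3 -m jog '[[1,[0,0,0.005],[0,0,0]],[1,[0,0,0.010],[0,0,0]],[1,[0,0,0.014],[0,0,0]],[1,[0,0,0.018],[0,0,0]],[1,[0,0,0.018],[0,0,0]],[1,[0,0,0.018],[0,0,0]]]'
```

```text
time: 1.78
tcp_pos: [551.1, 246.0, 146.7]
tool_rot: [[0.132, 0.991, 0.003], [0.991, -0.132, 0.001], [0.002, 0.003, -1.0]]
contact_force: [0.3, -0.9, 1.1]
opening: 0.004
finger_force: 0.0
time: 2.52
tcp_pos: [550.1, 246.0, 127.4]
tool_rot: [[0.131, 0.991, 0.001], [0.991, -0.131, 0.001], [0.001, 0.001, -1.0]]
contact_force: [-1.3, -0.2, 7.2]
opening: 0.002
finger_force: 3.5
```

```bash
python3 -m jog '[[1,[0,0,0.003],[0,0,0]],[1,[0,0,0.005],[0,0,0]],[1,[0,0,0.0065],[0,0,0]],[1,[0,0,0.0075],[0,0,0]],[1,[0,0,0.0075],[0,0,0]],[1,[0,0,0.0075],[0,0,0]]]'
```

```text
time: 3.28
tcp_pos: [550.2, 246.0, 120.1]
tool_rot: [[0.131, 0.991, 0.002], [0.991, -0.131, 0.001], [0.001, 0.001, -1.0]]
contact_force: [-0.9, -0.8, 7.8]
opening: 0.003
finger_force: 3.9
```

```bash
python3 -m jog '[[1,[0,0,-0.006],[0,0,0]],[1,[0,0,-0.013],[0,0,0]],[1,[0,0,-0.022],[0,0,0]],[1,[0,0,-0.06],[0,0,0]],[-1,[0,0,-0.1],[0,0,0]],[-1,[0,0,-0.1],[0,0,0]],[-1,[0,0,-0.1],[0,0,0]]]'
python3 - <<'E'
from h import *
grab('wrist','w2'); s=env.state();print(s['tcp_pos'],s['opening'])
W,p=cloud('w2');x,y,z=np.moveaxis(W,-1,0)
for lo,hi in((80,90),(123,130.5),(131,139),(140,155)):
    m=(abs(x-550)<85)&(abs(y-245)<85)&(z>lo)&(z<hi)
    if m.sum()>5: print(lo,m.sum(),cv2.minAreaRect(W[m][:,:2].astype(np.float32)),W[m].mean(0),np.median(z[m]))
E
```

```text
time: 4.15
tcp_pos: [549.0, 245.5, 218.4]
tool_rot: [[0.132, 0.991, -0.001], [0.991, -0.132, -0.0], [-0.0, -0.001, -1.0]]
contact_force: [0.2, 0.7, -0.1]
opening: 0.312
finger_force: 0.0
[548.69852906 245.35939217 217.87752126] 0.3518406371284397
80 7669 ((549.7559204101562, 244.75662231445312), (127.0151596069336, 84.2926025390625), 82.39722442626953) [551.43373515 264.34240474  85.4702075 ] 85.45352598149407
123 3509 ((549.7249145507812, 244.77967834472656), (115.53662872314453, 45.63236999511719), 82.41083526611328) [550.19534732 252.24774204 128.02819688] 128.13936379582356
131 110 ((554.0989990234375, 275.4374694824219), (0.4187138080596924, 35.64373016357422), 82.41218566894531) [554.33156765 275.41365621 134.38596686] 135.45822924140526
140 6203 ((549.961181640625, 244.67446899414062), (62.98426055908203, 37.102603912353516), 82.10682678222656) [550.14347454 246.31448194 148.92507513] 148.9801101940916
```

It tripped: the top is now at 149 mm. Next I grasp by the broad faces.

```bash
python3 -m jog '[[-1,[-0.0006,0.001,0],[0,0,0]],[-1,[-0.0006,0.001,0.02],[0,0,0]],[-1,[-0.0006,0.001,0.045],[0,0,0]],[-1,[-0.0006,0.001,0.08],[0,0,0]],[-1,[-0.0006,0.001,0.11],[0,0,0]],[-1,[-0.0006,0.001,0.119],[0,0,0]],[-1,[-0.0006,0.001,0.119],[0,0,0]],[-1,[-0.0006,0.001,0.119],[0,0,0]]]'
python3 -m jog '[[0.6,[0,0,0],[0,0,0]],[0.6,[0,0,0],[0,0,0]],[0.6,[0,0,0],[0,0,0]],[0.6,[0,0,0],[0,0,0]],[0.6,[0,0,0],[0,0,0]],[0.6,[0,0,0],[0,0,0]]]'
```

```text
time: 5.2
tcp_pos: [551.1, 245.3, 101.2]
tool_rot: [[0.132, 0.991, 0.001], [0.991, -0.132, 0.001], [0.001, 0.001, -1.0]]
contact_force: [-0.1, -0.5, 1.0]
opening: 1.002
finger_force: 0.0
time: 5.95
tcp_pos: [550.4, 244.9, 100.1]
tool_rot: [[0.132, 0.991, 0.0], [0.991, -0.132, -0.0], [-0.0, 0.0, -1.0]]
contact_force: [-0.3, -1.2, 0.0]
opening: 0.387
finger_force: 30.0
```

```bash
python3 -m jog '[[1,[0,0,-0.01],[0,0,0]],[1,[0,0,-0.025],[0,0,0]],[1,[0,0,-0.045],[0,0,0]],[1,[0,0,-0.07],[0,0,0]],[1,[0,0,-0.1],[0,0,0]],[1,[0,0,-0.125],[0,0,0]],[1,[0,0,-0.125],[0,0,0]],[1,[0,0,-0.125],[0,0,0]]]'
python3 - <<'E'
from h import *
p,_=grab('wrist','w3'); s=env.state();print(s['tcp_pos'],s['opening'],s['contact_force'])
grab('scene','s3')
for f in('w3','s3'):
    W,p=cloud(f);hsv=cv2.cvtColor(p,cv2.COLOR_BGR2HSV).astype(int);h,S,V=np.moveaxis(hsv,-1,0);x,y,z=np.moveaxis(W,-1,0)
    m=(h>102)&(h<120)&(S>120)&(z<12)&(z>-6)&(abs(x-490)<120)&(abs(y-26)<100)
    print(f,m.sum(),cv2.minAreaRect(W[m][:,:2].astype(np.float32)),np.median(z[m]))
    m=(z>80)&(z<280)&(abs(x-550)<60)&(abs(y-245)<60)&(h>5)&(h<18)&(S>120); print('pack z',np.nanpercentile(z[m],[0,1,50,99]),m.sum())
E
```

```text
time: 6.95
tcp_pos: [549.9, 244.7, 224.5]
tool_rot: [[0.132, 0.991, -0.001], [0.991, -0.132, -0.0], [-0.0, -0.001, -1.0]]
contact_force: [-1.1, 0.6, -3.8]
opening: 0.39
finger_force: 30.0
[549.64667021 244.65336445 224.02418221] 0.3872333195193957 [-0.71890259 -0.19917023 -3.66840549]
w3 2679 ((485.5229797363281, 10.903301239013672), (60.64875030517578, 122.77259063720703), 81.36723327636719) 4.705108721821034
pack z [175.19675936 176.73254177 238.86862403 265.40043547] 3339
s3 1555 ((493.9090270996094, 27.441875457763672), (128.2023162841797, 127.43122100830078), 78.0876693725586) 3.8649174725359217
pack z [163.14797763 164.23807496 204.26707106 258.44495937] 593
```

View pics/s3.png

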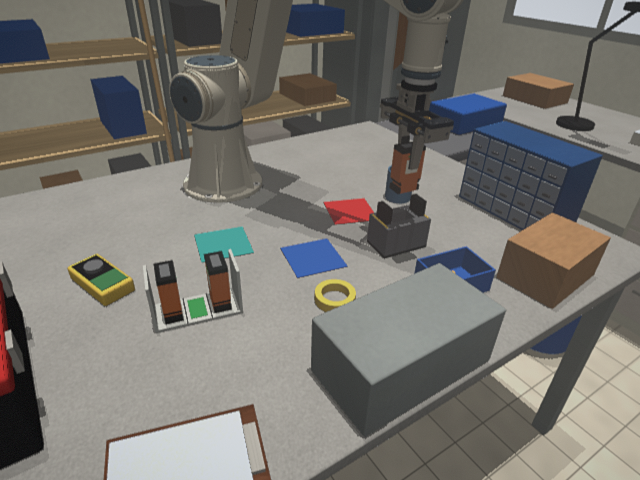

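The pack is out of the dock, held at (405,170), with its underside near 163 mm. Now over to the blue mat at about (490,26).

```bash
python3 -m jog '[[1,[-0.03,-0.004,0],[0,0,0.01]],[1,[-0.075,-0.01,0],[0,0,0.025]],[1,[-0.12,-0.016,0],[0,0,0.04]],[1,[-0.165,-0.023,0],[0,0,0.055]],[1,[-0.205,-0.028,0.01],[0,0,0.07]],[1,[-0.224,-0.031,0.03],[0,0,0.07]],[1,[-0.224,-0.031,0.06],[0,0,0.07]],[1,[-0.224,-0.031,0.08],[0,0,0.07]]]'
python3 -m jog '[[1,[0,0,0.03],[0,0,0]],[1,[0,0,0.05],[0,0,0]],[1,[0,0,0.06],[0,0,0]],[1,[0,0,0.06],[0,0,0]],[1,[0,0,0.06],[0,0,0]]]'
python3 - <<'E'
from h import *
grab('side','s4'); grab('scene','s4b');s=env.state();print(s['tcp_pos'],s['contact_force'])
W,p=cloud('s4b');x,y,z=np.moveaxis(W,-1,0);hsv=cv2.cvtColor(p,cv2.COLOR_BGR2HSV).astype(int);h,S,V=np.moveaxis(hsv,-1,0)
m=(z>8)&(z<150)&(abs(x-490)<60)&(abs(y-26)<60)&(h>5)&(h<18)&(S>120); print('pack z',np.nanpercentile(z[m],[0,1,50,99]),W[m].mean(0))
q=cv2.imread('pics/s4.png');cv2.imwrite('pics/c4.png',np.hstack([cv2.resize(p[180:290,260:370],(400,400)),cv2.resize(q[190:300,250:360],(400,400))]))
E
```

```text
time: 8.05
tcp_pos: [489.0, 26.5, 143.2]
tool_rot: [[0.201, 0.979, -0.002], [0.979, -0.201, -0.0], [-0.001, -0.002, -1.0]]
contact_force: [-0.3, -0.2, -2.6]
opening: 0.385
finger_force: 30.0
time: 8.68
tcp_pos: [490.7, 27.0, 85.6]
tool_rot: [[0.201, 0.98, 0.001], [0.98, -0.201, 0.0], [0.0, 0.001, -1.0]]
contact_force: [-0.3, 1.0, -2.5]
opening: 0.394
finger_force: 30.0
[490.80669872  27.00257622  85.83883808] [-0.46841353 -1.32103273 -3.06607285]
pack z [ 23.67657281  26.04362042  67.00008331 121.09996291] [506.68479894  19.02988699  71.98969073]
```

View pics/c4.png

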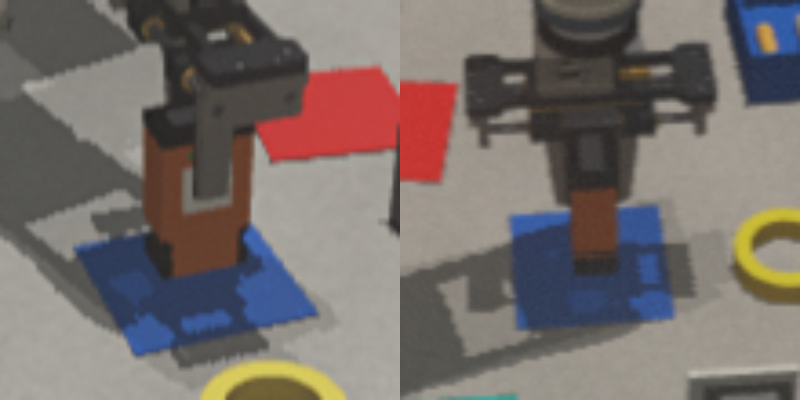

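The pack hangs upright over the mat centre (left crop (205,270), right crop (590,265)). I'll lower it slowly until contact.

```bash
python3 -m jog '[[1,[0,0,0.008],[0,0,0]],[1,[0,0,0.014],[0,0,0]],[1,[0,0,0.017],[0,0,0]],[1,[0,0,0.018],[0,0,0]],[1,[0,0,0.019],[0,0,0]],[1,[0,0,0.019],[0,0,0]]]'
```

```text
time: 9.52
tcp_pos: [490.3, 27.0, 66.1]
tool_rot: [[0.201, 0.98, 0.0], [0.98, -0.201, 0.0], [0.0, 0.0, -1.0]]
contact_force: [0.5, 0.1, -2.8]
opening: 0.387
finger_force: 30.0
```

```bash
python3 -m jog '[[1,[0,0,0.0007],[0,0,0]],[1,[0,0,0.0012],[0,0,0]],[1,[0,0,0.0012],[0,0,0]],[1,[0,0,0.0012],[0,0,0]]]'
```

```text
time: 10.02
tcp_pos: [490.4, 27.0, 66.0]
tool_rot: [[0.201, 0.98, 0.0], [0.98, -0.201, 0.0], [0.0, 0.0, -1.0]]
contact_force: [-5.3, -0.1, 12.8]
opening: 0.387
finger_force: 30.0
```

```bash
python3 -m jog '[[1,[0,0,-0.0006],[0,0,0]],[0.1,[0,0,-0.0006],[0,0,0]],[-0.2,[0,0,-0.0006],[0,0,0]],[-1,[0,0,-0.0006],[0,0,0]],[-1,[0,0,-0.0006],[0,0,0]],[-1,[0,0,-0.0006],[0,0,0]]]'
python3 -m jog '[[-1,[0,0,-0.02],[0,0,0]],[-1,[0,0,-0.05],[0,0,0]],[-1,[0,0,-0.10],[0,0,0]],[-1,[0,0,-0.15],[0,0,0]],[-1,[0,0,-0.15],[0,0,-0.15]],[-1,[0,0,-0.15],[0,0,-0.33]],[-1,[0,0,-0.15],[0,0,-0.51]],[-1,[0,0,-0.15],[0,0,-0.69]]]'
python3 -m jog '[[-1,[0,0,0],[0,0,-0.18]],[-1,[0,0,0],[0,0,-0.36]],[-1,[0,0,0],[0,0,-0.54]],[-1,[0,0,0],[0,0,-0.72]],[-1,[0,0,0],[0,0,-0.88]],[-1,[0,0,0],[0,0,-0.88]],[-1,[0,0,0],[0,0,-0.88]]]'
python3 - <<'E'
from h import *
grab('wrist','w5'); s=env.state();print(s['tcp_pos'],s['tool_rot'],s['opening'])
W,p=cloud('w5');x,y,z=np.moveaxis(W,-1,0)
m=(abs(x-490)<55)&(abs(y-27)<55)&(z>108)&(z<120)
print(m.sum(),cv2.minAreaRect(W[m][:,:2].astype(np.float32)),W[m].mean(0))
hsv=cv2.cvtColor(p,cv2.COLOR_BGR2HSV).astype(int);h,S,V=np.moveaxis(hsv,-1,0)
m=(h>102)&(h<120)&(S>120)&(z<12)&(z>-6)&(abs(x-490)<120)&(abs(y-26)<100)
print('mat',m.sum(),cv2.minAreaRect(W[m][:,:2].astype(np.float32)))
E
```

```text
time: 10.78
tcp_pos: [490.2, 27.0, 65.5]
tool_rot: [[0.201, 0.98, 0.0], [0.98, -0.201, 0.0], [0.0, -0.0, -1.0]]
contact_force: [0.3, 0.3, 0.1]
opening: 0.862
finger_force: 0.0
time: 11.78
tcp_pos: [490.1, 27.0, 215.5]
tool_rot: [[-0.474, 0.88, -0.0], [0.88, 0.474, 0.0], [0.0, -0.0, -1.0]]
contact_force: [-0.2, -0.2, 0.7]
opening: 0.999
finger_force: 0.0
time: 12.65
tcp_pos: [490.1, 27.0, 215.4]
tool_rot: [[-0.979, 0.205, -0.0], [0.205, 0.979, 0.0], [0.0, 0.0, -1.0]]
contact_force: [0.5, -0.3, 0.2]
opening: 1.0
finger_force: 0.0
[490.13920616  26.9883006  215.46945091] [[-9.78909104e-01  2.04296268e-01 -4.37054946e-05]
 [ 2.04296266e-01  9.78909104e-01  3.37438978e-05]
 [ 4.96774590e-05  2.41033394e-05 -9.99999998e-01]] 0.9975837714921808
5024 ((489.51519775390625, 26.19220733642578), (62.65394973754883, 37.55654525756836), 78.6093521118164) [488.65381246  26.27411804 114.88300573]
mat 12143 ((487.14532470703125, 27.06814956665039), (128.9267120361328, 128.82664489746094), 78.56095123291016)
```

View pics/w5.png

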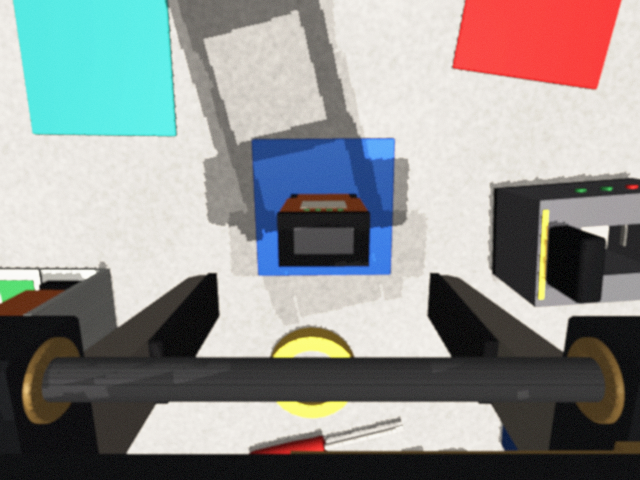

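The pack stands upright on the mat at (323,240), measured at (489.5,26.2) with y axis 78.6°. I'll take it by the narrow edges.

```bash
python3 -m jog '[[-1,[0.0004,-0.0009,0.03],[0,0,-0.007]],[-1,[0.0004,-0.0009,0.07],[0,0,-0.007]],[-1,[0.0004,-0.0009,0.11],[0,0,-0.007]],[-1,[0.0004,-0.0009,0.135],[0,0,-0.007]],[-1,[0.0004,-0.0009,0.15],[0,0,-0.007]],[-1,[0.0004,-0.0009,0.15],[0,0,-0.007]],[-1,[0.0004,-0.0009,0.15],[0,0,-0.007]]]'
python3 -m jog '[[-0.2,[0,0,0],[0,0,0]],[-0.2,[0,0,0],[0,0,0]],[0.5,[0,0,0],[0,0,0]],[0.5,[0,0,0],[0,0,0]],[1,[0,0,0],[0,0,0]],[1,[0,0,0],[0,0,0]]]'
```

```text
time: 13.58
tcp_pos: [490.4, 26.2, 66.3]
tool_rot: [[-0.981, 0.195, 0.001], [0.195, 0.981, 0.0], [-0.001, 0.0, -1.0]]
contact_force: [0.2, 0.2, 0.1]
opening: 1.001
finger_force: 0.0
time: 14.32
tcp_pos: [490.0, 26.3, 65.8]
tool_rot: [[-0.981, 0.195, 0.001], [0.195, 0.981, 0.0], [-0.001, 0.0, -1.0]]
contact_force: [0.2, 2.4, 6.3]
opening: 0.674
finger_force: 30.0
```

Gripped at 62 mm. I'll lift, turn 90°, and go just past the rack so the wrist camera sees the vacant place.

```bash
python3 -m jog '[[1,[0,0,-0.015],[0,0,0]],[1,[0,0,-0.05],[0,0,0]],[1,[0,0,-0.09],[0,0,0]],[1,[0,0,-0.135],[0,0,0]],[1,[0,0,-0.18],[0,0,0]],[1,[0,0,-0.2],[0,0,0]],[1,[0,0,-0.2],[0,0,0]]]'
python3 -m jog '[[1,[-0.008,-0.035,-0.2],[0,0,0.1]],[1,[-0.02,-0.088,0],[0,0,0.27]],[1,[-0.031,-0.138,0],[0,0,0.45]],[1,[-0.043,-0.188,0],[0,0,0.63]],[1,[-0.054,-0.238,0],[0,0,0.81]],[1,[-0.066,-0.288,0],[0,0,0.99]],[1,[-0.077,-0.338,0],[0,0,1.17]],[1,[-0.086,-0.375,0],[0,0,1.35]]]' --help >/dev/null 2>&1; python3 -c "
from bench import env;s=env.state();print(s['time'],s['tcp_pos'],s['opening'],s['tool_rot'])"
```

```text
time: 15.2
tcp_pos: [490.1, 26.1, 267.2]
tool_rot: [[-0.981, 0.195, 0.003], [0.195, 0.981, 0.0], [-0.003, 0.001, -1.0]]
contact_force: [-0.6, -0.2, -4.2]
opening: 0.673
finger_force: 29.9
15.2 [490.05443041  26.08938487 267.16248741] 0.6725215265593795 [[-9.80863760e-01  1.94675025e-01  2.81417246e-03]
 [ 1.94675847e-01  9.80867633e-01  1.85750486e-05]
 [-2.75671458e-03  5.66070999e-04 -9.99996040e-01]]
```

The second call was mistyped and didn't run, so I'm retyping it correctly.

```bash
python3 -m jog '[[1,[-0.008,-0.035,0],[0,0,0.1]],[1,[-0.02,-0.088,0],[0,0,0.27]],[1,[-0.031,-0.138,0],[0,0,0.45]],[1,[-0.043,-0.188,0],[0,0,0.63]],[1,[-0.054,-0.238,0],[0,0,0.81]],[1,[-0.066,-0.288,0],[0,0,0.99]],[1,[-0.077,-0.338,0],[0,0,1.17]],[1,[-0.088,-0.387,0],[0,0,1.35]]]'
python3 -m jog '[[1,[0,0,0],[0,0,0.12]],[1,[0,0,0],[0,0,0.238]],[1,[0,0,0],[0,0,0.238]],[1,[0,0,0],[0,0,0.238]],[1,[0,0,0],[0,0,0.238]]]'
python3 - <<'E'
from h import *
grab('wrist','w6'); s=env.state();print(s['tcp_pos'],s['tool_rot'],s['opening'])
W,p=cloud('w6');x,y,z=np.moveaxis(W,-1,0)
hsv=cv2.cvtColor(p,cv2.COLOR_BGR2HSV).astype(int);h,S,V=np.moveaxis(hsv,-1,0)
def cc(m,n0):
    n,L,st,_=cv2.connectedComponentsWithStats(m.astype(np.uint8))
    for i in range(1,n):
        if st[i,4]>120: print(n0,st[i],cv2.minAreaRect(W[L==i][:,:2].astype(np.float32)),np.median(z[L==i]))
near=(abs(x-520)<130)&(abs(y+283)<130)
cc(near&(z>115)&(z<122),'packs'); cc(near&(z>108.5)&(z<113.5),'panel')
cc(near&(h>50)&(h<75)&(S>120)&(z>2)&(z<16),'green'); cc(near&(z>5.5)&(z<12),'floor')
E
```

```text
time: 16.2
tcp_pos: [499.5, -371.7, 263.5]
tool_rot: [[-0.019, 1.0, -0.002], [1.0, 0.019, 0.002], [0.002, -0.002, -1.0]]
contact_force: [1.8, -0.5, -3.2]
opening: 0.671
finger_force: 29.9
time: 16.82
tcp_pos: [500.6, -370.3, 265.2]
tool_rot: [[0.21, 0.978, -0.0], [0.978, -0.21, 0.0], [0.0, -0.0, -1.0]]
contact_force: [0.5, -0.7, -2.6]
opening: 0.675
finger_force: 30.0
[ 500.65468038 -370.3140872   265.35290871] [[ 2.09984965e-01  9.77704601e-01 -1.64204297e-04]
 [ 9.77704614e-01 -2.09984953e-01  9.05179201e-05]
 [ 5.40193555e-05 -1.79550701e-04 -9.99999982e-01]] 0.674342682648264
packs [ 282    4   90   59 5168] ((531.8263549804688, -235.31521606445312), (37.655765533447266, 62.58039855957031), 77.7958984375) 118.77301303872005
packs [ 285  149   83   49 4009] ((510.9908447265625, -331.29791259765625), (36.420223236083984, 62.614837646484375), 77.88246154785156) 118.91709895886959
panel [276 214 101   9 758] ((503.59521484375, -365.9853515625), (6.034237861633301, 79.93607330322266), 77.55596160888672) 112.27533864813984
green [ 297   99   58   33 1854] ((521.59716796875, -283.7226867675781), (30.619163513183594, 56.68858337402344), 77.86653900146484) 9.120338958385332
floor [ 285   64   82   85 5442] ((523.071044921875, -276.1351318359375), (78.27692413330078, 80.49620056152344), 77.14354705810547) 8.68274612904807
```

View pics/w6.png

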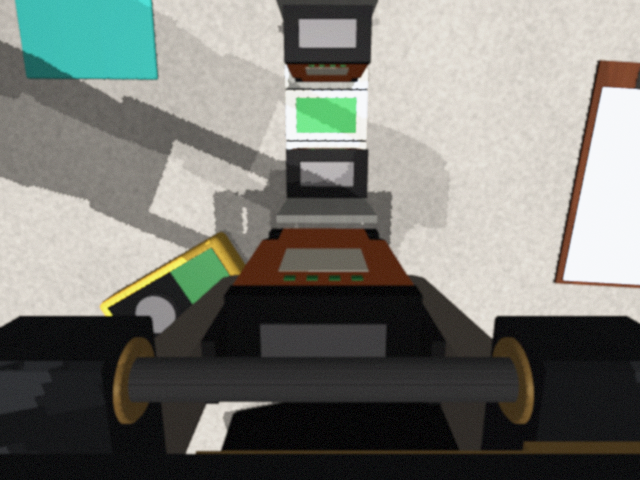

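The vacant place is at (326,116), measured at (521.5,-283.4) with x at 77.85°. The tool is already aligned with it. Moving over it and descending.

```bash
python3 -m jog '[[1,[0.03,0.001,0],[0,0,0.003]],[1,[0.065,0.002,0],[0,0,0.003]],[1,[0.089,0.002,0.02],[0,0,0.003]],[1,[0.089,0.002,0.05],[0,0,0.003]],[1,[0.089,0.002,0.06],[0,0,0.003]],[1,[0.089,0.002,0.06],[0,0,0.003]],[1,[0.089,0.002,0.06],[0,0,0.003]]]'
python3 - <<'E'
from h import *
s=env.state();print(s['tcp_pos'],s['tool_rot'][:2,1]); t=np.array([521.5,-283.4,69.8])-s['tcp_pos'];print(s['tool_rot'].T@t)
E
```

```text
time: 17.75
tcp_pos: [522.0, -284.6, 206.6]
tool_rot: [[0.215, 0.977, 0.001], [0.977, -0.215, -0.001], [-0.0, 0.002, -1.0]]
contact_force: [0.7, -0.0, -2.7]
opening: 0.67
finger_force: 30.0
[ 521.9703712  -284.61190953  206.59020489] [ 0.9766999  -0.21460433]
[  1.14971101  -0.92591029 136.78841684]
```

```bash
python3 -m jog '[[1,[0.0008,-0.0007,0.015],[0,0,-0.003]],[1,[0.0008,-0.0007,0.035],[0,0,-0.003]],[1,[0.0008,-0.0007,0.06],[0,0,-0.003]],[1,[0.0008,-0.0007,0.085],[0,0,-0.003]],[1,[0.0008,-0.0007,0.11],[0,0,-0.003]],[1,[0.0008,-0.0007,0.125],[0,0,-0.003]],[1,[0.0008,-0.0007,0.125],[0,0,-0.003]],[1,[0.0008,-0.0007,0.125],[0,0,-0.003]]]'
python3 - <<'E'
from h import *
s=env.state();print(s['tcp_pos'],s['tool_rot'][:2,1]); t=np.array([521.5,-283.4,69.8])-s['tcp_pos'];print(s['tool_rot'].T@t)
p,_=grab('scene','s7');grab('side','s7b');q=cv2.imread('pics/s7b.png')
cv2.imwrite('pics/c7.png',np.hstack([cv2.resize(p[220:340,130:250],(400,400)),cv2.resize(q[270:390,290:410],(400,400))]))
E
```

```text
time: 18.75
tcp_pos: [521.5, -283.4, 81.2]
tool_rot: [[0.211, 0.977, 0.001], [0.977, -0.211, -0.001], [-0.0, 0.001, -1.0]]
contact_force: [-0.1, 0.2, -2.9]
opening: 0.675
finger_force: 30.0
[ 521.47285086 -283.36212802   81.24193335] [ 0.97740464 -0.21137366]
[-0.02741109  0.02126862 11.44197564]
```

View pics/c7.png

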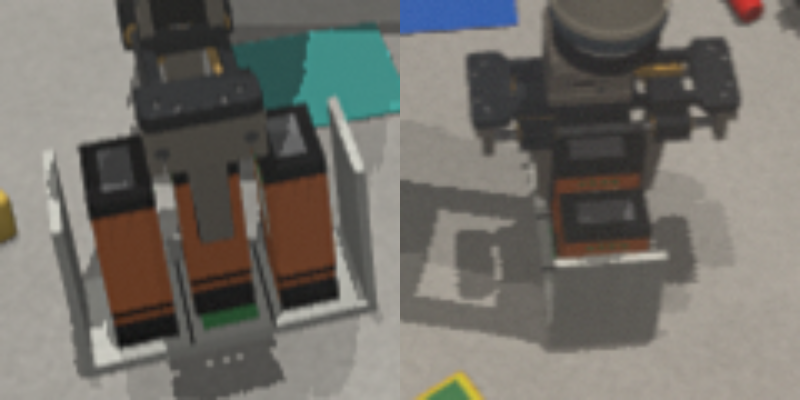

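The pack hangs squarely between its neighbours, above the green patch (left crop (230,310)). Lowering gently.

```bash
python3 -m jog '[[1,[0,0,0.004],[0,0,0]],[1,[0,0,0.008],[0,0,0]],[1,[0,0,0.0095],[0,0,0]],[1,[0,0,0.0105],[0,0,0]],[1,[0,0,0.011],[0,0,0]],[1,[0,0,0.011],[0,0,0]]]'
```

```text
time: 19.6
tcp_pos: [520.8, -283.0, 69.8]
tool_rot: [[0.211, 0.977, -0.0], [0.977, -0.211, 0.0], [-0.0, -0.0, -1.0]]
contact_force: [-1.7, 0.4, 3.5]
opening: 0.674
finger_force: 30.0
```

In contact. Releasing and withdrawing straight up.

```bash
python3 -m jog '[[1,[0,0,0.0002],[0,0,0]],[-0.4,[0,0,0],[0,0,0]],[-0.5,[0,0,0],[0,0,0]],[-1,[0,0,0],[0,0,0]],[-1,[0,0,0],[0,0,0]],[-1,[0,0,0],[0,0,0]]]'
python3 -m jog '[[-1,[0,0,-0.01],[0,0,0]],[-1,[0,0,-0.04],[0,0,0]],[-1,[0,0,-0.08],[0,0,0]],[-1,[0,0,-0.13],[0,0,0]],[-1,[0,0,-0.18],[0,0,0]],[-1,[-0.04,0,-0.2],[0,0,0]],[-1,[-0.08,0,-0.2],[0,0,0]],[-1,[-0.08,0,-0.2],[0,0,0]]]'
python3 - <<'E'
from h import *
grab('wrist','w8')
W,p=cloud('w8');x,y,z=np.moveaxis(W,-1,0)
m=(abs(x-520)<130)&(abs(y+283)<130)&(z>115)&(z<122)
n,L,st,_=cv2.connectedComponentsWithStats(m.astype(np.uint8))
for i in range(1,n):
    if st[i,4]>120: print(st[i],cv2.minAreaRect(W[L==i][:,:2].astype(np.float32)),np.median(z[L==i]))
p,_=grab('scene','s8');cv2.imwrite('pics/c8.png',cv2.resize(p[180:340,60:440],(760,320)))
E
```

```text
time: 20.35
tcp_pos: [520.9, -283.0, 69.4]
tool_rot: [[0.211, 0.977, -0.0], [0.977, -0.211, -0.0], [-0.0, -0.0, -1.0]]
contact_force: [0.7, 0.6, -0.2]
opening: 0.999
finger_force: 0.0
time: 21.35
tcp_pos: [503.4, -363.3, 270.4]
tool_rot: [[0.214, 0.977, 0.001], [0.977, -0.214, -0.001], [-0.001, 0.001, -1.0]]
contact_force: [-0.1, 1.0, -0.6]
opening: 1.004
finger_force: 0.0
[ 280   18   88   57 4842] ((531.8167724609375, -235.44029235839844), (37.373558044433594, 62.55440902709961), 77.64268493652344) 118.78681565551543
[ 280   93   85   52 4242] ((520.0703125, -284.573486328125), (36.86976623535156, 62.731117248535156), 78.04084014892578) 118.85963926855985
[ 284  158   81   48 3844] ((511.0792236328125, -331.001953125), (36.577125549316406, 62.506595611572266), 77.62321472167969) 118.90308190271654
```

View pics/c8.png

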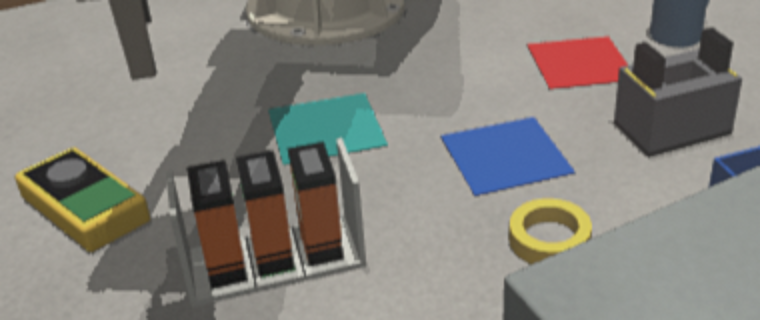

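The picture shows the three packs upright in a row, with the new one at (262,215), the dock and mat empty, and the other things undisturbed. The new pack is within 2 mm of the middle and 0.4° of its neighbours.

```bash
python3 -c "
from bench import env;print(env.finish_job())"
```

```text
the job is handed in; nothing more can be done
None
```

The pack was unlatched, drawn out of the dock, stood on the blue mat, re-gripped by its narrow edges and placed upright in the rack's vacant place, about 2 mm off centre and within 0.4° of its neighbours; the job was handed in at about 21 s, and no verdict was returned.

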